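# Fish the dropped brass nut out from under the bench rack

## Task

A brass hex nut from the carburettor has dropped under the low blue slatted rack. Take the flat hook from the red pad, reach with it under the rack through its open front and drag the nut out onto the bench, keeping fingers off the nut until it is out; then lay the hook back flat on the red pad and put the nut in the yellow tray. Do not disturb the jar and the can standing on the rack.

Things in the scene. Friction and masses are not known exactly. Their poses are not given: they have to be found in the camera images.
- nut: Brass hex nut lying flat (treat as solid), 20 mm across flats, 23 mm across corners, 14 mm high, about 35 g. Origin: centre of its underside; z up. Two flats face its own +x and -x, the others every 60 degrees. It starts under the rack, lying on the bench.
- shelf: Low rack fixed to the bench: deck of 6 blue steel slats (9 wide, 21 mm gaps), 160 mm deep (x), 280 wide (y); underside 34, top 40 mm above the bench. Origin: on the bench under the deck's centre; z up. Open front towards its -x (world -y, roughly), front edge at x = -80; back panel's inner face at x = +76. Nut starts within x -55 to +12, y -40 to +60 mm.
- shelf_mouth (a point): Middle of the rack's open front edge, at bench level (rack frame x = -80 mm, y = 0). The rack's square 14 mm corner legs leave y = -126 to +126 mm free here; along each side a rail 8 mm wide and 8 mm high runs on the bench at y = +-133 mm from front leg to back leg.
- hook: Flat drag hook, 180 g, balancing 27 mm ahead of its origin. Blue handle 100 mm long (x), 18 wide (y), 28 high. Origin: centre of the handle's underside; x runs from handle to tip, z up. A steel strip 12 wide, 3 thick (2 to 5 mm above the underside) runs from the handle to x = 204 mm, with a toe to its +y side at the tip. Starts flat on the red pad.
- hook_toe (a point): End of the toe: hook frame x = 196, y = 33, z = 4 mm. The toe is a straight wall 4 mm thick, 8 mm high (0 to 8 mm above the hook's underside) from x = 207, y = -5 mm to this point: it leans 15 degrees back towards the handle, so a dragged part settles in the corner of strip and toe.
- pad: Red tool pad fixed to the bench, 340 mm (x) by 130 mm (y), 3 mm thick. Origin: centre of its underside, z up.
- tray: Yellow open square parts tray fixed to the bench, 90 x 90 mm outside, 25 mm high, walls 4 mm and floor about 4 mm thick. Origin: centre of its underside, z up. (A grey tray of the same size stands near it.)
- jar: Amber jar with a red cap, 52 mm diameter, 75 mm high, standing loose on the back half of the rack's deck. Origin: centre of its underside.
- can: Yellow can with a pale top, 48 mm diameter, 80 mm high, standing loose on the back half of the rack's deck. Origin: centre of its underside.
Things that resemble listed ones, but are neither listed nor needed, are in the scene too. Of the things that look like the tray, the largest one is meant.

How it is judged (in metres and radians):
On the way, in this order (a step that is already met when the one before it is completed fails the run):
1. the hook touches the nut while the nut is under the rack (contact force between hook and nut above 0.02 N and x of nut in the frame of shelf above -0.07 m).
2. the nut has come out of the open front and lies on the bench, clear of the rack's front edge (x of nut in the frame of shelf below -0.095 m and height (world z) of nut below 0.012 m and y of nut in the frame of shelf between -0.2 and 0.2 m), for 0.1 s.
At the end, for the whole second after the job is handed in: The nut rests inside the yellow tray, on its floor (origin inside the walls and under 22 mm above the tray's underside); the hook lies flat and at rest on the red pad, its handle's centre and its toe's end both over the pad (origin under 10 mm high, tilt under 0.1 rad) (x of nut in the frame of tray between -0.041 and 0.041 m and y of nut in the frame of tray between -0.041 and 0.041 m and z of nut in the frame of tray below 0.022 m and linear speed of each of nut, hook below 0.02 m/s and x of hook in the frame of pad between -0.17 and 0.17 m and y of hook in the frame of pad between -0.065 and 0.065 m and x of hook_toe in the frame of pad between -0.17 and 0.17 m and y of hook_toe in the frame of pad between -0.065 and 0.065 m and height (world z) of hook below 0.01 m and angle between hook's own z axis and vertical below 0.1 rad); the robot touches nothing.
It fails at once if the fingers or the arm touch the nut while it is under the rack (x of nut in the frame of shelf between -0.08 and 0.08 m and y of nut in the frame of shelf between -0.14 and 0.14 m and height (world z) of nut below 0.03 m and contact force between any of the fingers, the arm and nut above 0.1 N).
It fails at once if the jar or the can on the rack is tipped by more than 0.3 rad or moved by more than 25 mm (angle between any of jar, can's own z axis and vertical above 0.3 rad or distance of any of jar, can from where it was at the start of the episode above 0.025 m).
It also fails if it takes over 66 s, if anything falls off the work surface, if the arm or the gripper's body presses on something with over 40 N, if the wrist force passes 120 N, or if a joint passes its speed limit or range.

## Robot

A 6-joint arm with a two-finger parallel gripper is mounted at the origin on the work surface. World frame = base frame: x ahead of the robot, y to its left, z up, the work surface at z = 0. Lengths are in m, angles in degrees, forces in N, time in s.
With the tool pointing down it reaches from about 0.375 to 0.975 m from the base axis. Payload 3.8 kg.
Tool frame: the origin (TCP) lies where the fingers leave the gripper's body, on its centre line; the fingertips stand 64 mm ahead of it and the grasp point (between the pads) lies 45 mm ahead of it; z points along the fingers, y is the line along which they close (so a half turn about z gives the same grasp; the last joint's range is limited). The gripper opens to 88 mm and grips with 3 to 60 N. Pads are 18 mm wide; open, the fingers measure 123 mm over their backs; the gripper's body (75 mm by 187 mm) begins 45 mm behind the grasp point.
Start: joints at [71.396, 15.12, 91.902, -0, 72.978, -2.114], TCP at [0.192, 0.647, 0.303] pointing down, gripper open.
Joint ranges: [-150.88, 150.88], [-54.13, 125.18], [17.81, 147.31], [-75.09, 255.09], [0, 152.58], [-146.25, 146.25]. Speed limits (degrees/s): [147.25, 147.25, 180, 180, 180, 180].

## Interface

Orientations are given as [roll, pitch, yaw] about the fixed x, y, z axes, in that order (R = Rz(yaw) Ry(pitch) Rx(roll)).
In Python, from rig import r, command_gripper, get_image, nets gives the robot as it stands. Calls block until the motion is done:
- r.move_pose(position, orientation): joint-space move of the TCP to a pose.
- r.move_straight(position, velocity=0.15, frame=None, guard=None): straight line of the TCP; frame=None keeps the orientation; velocity is the mean speed in m/s. With guard (N) it stops when the force on the tool has changed by that much, and returns True; else False.
- r.move_joints(angles): joint-space move.
- command_gripper(opening, f_grip=None): finger opening in m; f_grip is the grip in N (None keeps the last); returns when the fingers have stopped.
- r.pause(seconds).
- r.inverse_kinematics(position, orientation): joint angles nearest the present ones, or None.
- r.read_state(): the state.
- get_image(name): name is "side" or "top"; returns a dict with "color" (480x640x3 uint8, blue, green, red), "depth" (480x640 float32, m along the optical axis (not along the pixel's ray), 0 where there is no reading), "K" (3x3 intrinsics, pixels), "eye" and "attitude" of the camera in the world. Camera axes: x right, y down, z forward; pixel columns grow to the right and rows downward; lengths in m; the calibration is good to about 2 mm. A picture is of the moment at which its call begins.
A pose or a line that the arm cannot do raises r.MotionError and nothing moves.
- r.job_done(): hands the job in; it is judged then, once.
Trained networks look in a picture, given as the dict that the camera call returned (one of the last four; its "shot" number tells which), for a name from the list of things; names that differ only in an ending like _2 or _b are one class to them, and where a whole thing is asked for, a point or a joint stands for the part that bears it (a point fixed in the world has none). Each returns a list of dicts, best first, with "score" (0 to 1); they miss things now and then, are a little off and sometimes report something else, mostly with a low value. They report only what shows in the picture. A call takes as long as a camera call. They do not tell look-alikes from the thing itself.
- nets.look_for(picture, label): "at" ([column, row] in pixels, amid what is visible of it).
- nets.place_of(picture, label): "at" ([column, row] in pixels: a listed point, or the origin of a listed thing).
The state is a dict: "t": time; "joint_pos": joint angles; "joint_velocities": joint speeds; "joint_efforts": joint torques, N m; "eef_pos": TCP position; "tcp_rot": TCP orientation; "ft_force": force on the tool from outside, world axes, zero at the start; "moment": the same for the moment, N m; "width": finger opening in m; "gripper_force": force on a finger pad.
Only numpy, scipy, OpenCV 4.12 (cv2) and the standard library are available. Lean on these libraries where they do the work, as an engineer would, in place of code of your own. Each camera call takes 0.05 s, during which the arm holds its last target. There are 200 camera calls.

## Working session

There is one attempt and no reset: what is moved stays moved. The work goes in short steps, each a Python script; the robot and the scene stay as the last script left them, time stands still between calls to the robot, and variables do not carry over. Pictures are saved under pics/ and viewed, at most 10 in all, crops included, and the job is handed in when it is done.

```bash
mkdir -p pics; ls; cat > h.py <<'E'
import numpy as np, cv2
from rig import r, command_gripper, get_image, nets
from scipy.spatial.transform import Rotation as R
def cam(p):
    a=np.array(p["attitude"],float)
    return (a if a.shape==(3,3) else R.from_euler('xyz',a,degrees=True).as_matrix()), np.array(p["eye"],float), np.array(p["K"])
def ray(p,uv):
    A,e,K=cam(p); d=A@np.linalg.solve(K,[uv[0],uv[1],1.]); return e,d
def atz(p,uv,z):
    e,d=ray(p,uv); return e+d*(z-e[2])/d[2]
def dep(p,uv):
    e,d=ray(p,uv); u,v=int(round(uv[0])),int(round(uv[1]))
    w=p["depth"][max(v-1,0):v+2,max(u-1,0):u+2]; w=w[w>0]
    return e+d*np.median(w) if w.size else None
def proj(p,X):
    A,e,K=cam(p); q=K@(A.T@(np.array(X)-e)); return q[:2]/q[2]
E
python3 - <<'E'
from h import *
np.set_printoptions(precision=3,suppress=True)
for n in ("side","top"):
    p=get_image(n); cv2.imwrite(f"pics/{n}0.png",p["color"]); print(n,p["eye"],p["attitude"],p["K"][0])
    for l in ["nut","shelf","shelf_mouth","hook","hook_toe","pad","tray","jar","can"]:
        for f in ("look_for","place_of"):
            print(l,f,[(np.round(d["at"]).astype(int).tolist(),round(d["score"],2),None if (q:=dep(p,d["at"])) is None else q.round(3).tolist()) for d in getattr(nets,f)(p,l)[:4]])
E
```

```text
pics
side [0.526 0.768 0.831] [-132.628   -0.019 -177.228] [531.215   0.    305.838]
nut look_for []
nut place_of []
shelf look_for [([325, 410], 0.67, [0.516, 0.319, 0.041])]
shelf place_of [([327, 398], 0.58, [0.513, 0.273, -0.0])]
shelf_mouth look_for [([326, 411], 0.7, [0.514, 0.32, 0.04])]
shelf_mouth place_of [([322, 362], 0.63, [0.523, 0.227, 0.04]), ([310, 414], 0.39, [0.539, 0.349, 0.081])]
hook look_for [([349, 211], 0.56, [0.468, -0.236, 0.005])]
hook place_of [([353, 194], 0.95, [0.459, -0.273, 0.028])]
hook_toe look_for [([346, 209], 0.92, [0.475, -0.241, 0.006]), ([359, 402], 0.21, [0.467, 0.343, 0.111])]
hook_toe place_of [([356, 248], 0.85, [0.455, -0.106, 0.005])]
pad look_for [([358, 224], 0.93, [0.447, -0.192, 0.0])]
pad place_of [([354, 218], 0.56, [0.457, -0.215, 0.002]), ([326, 397], 0.27, [0.515, 0.292, 0.035])]
tray look_for [([256, 172], 0.77, [0.714, -0.39, 0.003]), ([297, 175], 0.58, [0.605, -0.379, 0.003])]
tray place_of [([278, 157], 0.82, [0.662, -0.45, 0.011]), ([299, 181], 0.81, [0.597, -0.353, 0.004]), ([254, 176], 0.79, [0.718, -0.372, 0.002])]
jar l
[... 892 characters left out ...]
01], 0.94, [0.447, -0.219, 0.004])]
pad place_of [([388, 297], 0.79, [0.455, -0.223, 0.004])]
tray look_for [([453, 233], 0.93, [0.595, -0.372, 0.004]), ([450, 182], 0.78, [0.71, -0.372, 0.003]), ([503, 204], 0.62, [0.659, -0.488, 0.002])]
tray place_of [([501, 205], 0.87, [0.655, -0.483, 0.005]), ([448, 232], 0.63, [0.598, -0.362, 0.004]), ([456, 185], 0.6, [0.703, -0.383, 0.003])]
jar look_for [([134, 298], 0.77, [0.459, 0.303, 0.115])]
jar place_of [([140, 296], 0.87, [0.464, 0.298, 0.099])]
can look_for [([130, 259], 0.63, [0.538, 0.312, 0.121]), ([387, 302], 0.6, [0.443, -0.221, 0.003]), ([402, 293], 0.25, [0.464, -0.254, 0.009])]
can place_of [([138, 261], 0.63, [0.537, 0.303, 0.094])]
```

View pics/top0.png

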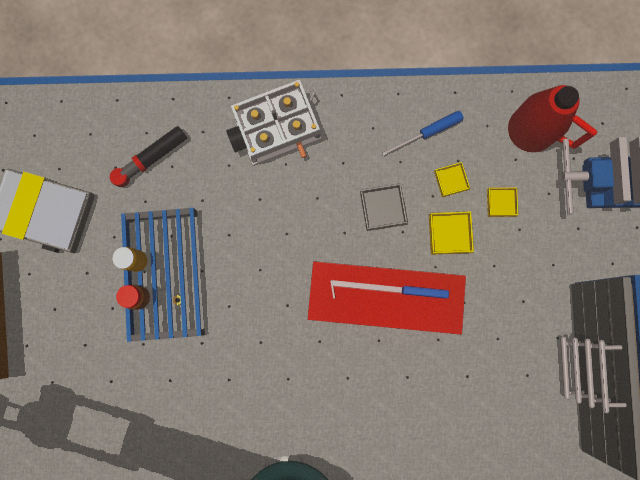

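View pics/side0.png

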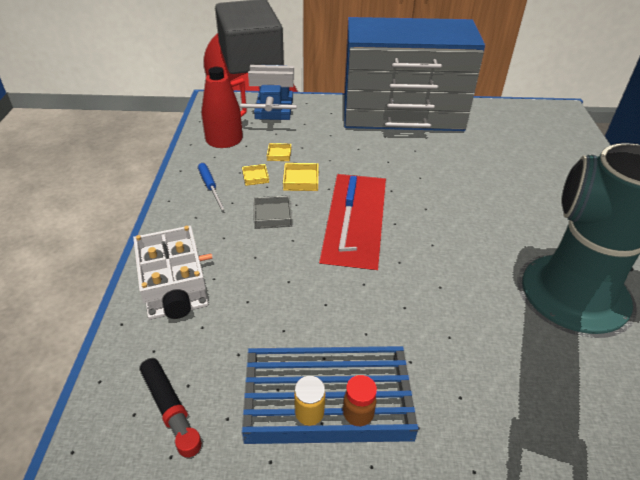

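Top view: the nut shows between slats at about (178,299), with the jar at (130,297) and the can at (123,259) on the deck. The hook lies on the pad with its handle at (426,293) and its toe at (333,290).

Look-alikes:
- **Tray:** yellow ones at (452,233), (452,179) and (503,202), and a grey one at (384,207). I take the largest yellow, (452,233).
- **Hook:** the blue screwdriver at (440,125) is not it.
- **Nut:** the brass studs on the carburettor at (275,115) are not it.

Next I measure from both views and check a close crop.

```bash
cat >> h.py <<'E'
def cloud(p):
    A,e,K=cam(p); v,u=np.mgrid[:480,:640]; D=p["depth"]
    d=np.stack([u,v,np.ones_like(u)],-1)@np.linalg.inv(K).T@A.T
    return e+d*D[...,None], D>0, cv2.cvtColor(p["color"],cv2.COLOR_BGR2HSV)
def rect(P):
    c,s,a=cv2.minAreaRect((P[:,:2]*1000).astype(np.float32)); return np.round(c,1),np.round(s,1),round(a,1),np.round(np.percentile(P[:,2]*1000,[5,50,95]),1),len(P)
E
python3 - <<'E'
from h import *
np.set_printoptions(precision=4,suppress=True)
for n in ("top","side"):
    p=get_image(n); X,ok,H=cloud(p); h,s,v=H[...,0],H[...,1],H[...,2]; x,y,z=X[...,0],X[...,1],X[...,2]
    blue=(h>95)&(h<125)&(s>110); yel=(h>18)&(h<34)&(s>120); red=((h<8)|(h>172))&(s>150)
    box=lambda a,b,c,d:(x>a)&(x<b)&(y>c)&(y<d)&ok
    sh=blue&box(.3,.72,.12,.42)&(z>.03)&(z<.05); print(n,"shelf",rect(X[sh]))
    hk=blue&box(.38,.55,-.40,-.15)&(z>.02); print("handle",rect(X[hk]))
    st=(s<90)&(v>120)&box(.40,.52,-.27,-.06)&(z>-.005)&(z<.02)
    st&=cv2.morphologyEx(red.astype(np.uint8),cv2.MORPH_CLOSE,np.ones((25,25)))>0
    print("strip",rect(X[st]))
    print("pad",rect(X[red&box(.33,.6,-.45,0)&(z<.02)]))
    t=yel&box(.54,.66,-.43,-.31); print("tray",rect(X[t]))
    nu=((h>12)&(h<34)&(s>100))&box(.40,.60,.18,.30)&(z<.022); print("nut",rect(X[nu]) if nu.sum()>3 else nu.sum(), np.argwhere(nu)[:,::-1].mean(0) if nu.any() else 0)
    for l in ("hook_toe","hook","tray","nut"):
        print(l,[(np.round(atz(p,d["at"],.006),4),round(d["score"],2)) for d in nets.place_of(p,l)[:3]])
    if n=="top":
        a=cv2.resize(p["color"][200:350,110:210],None,fx=4,fy=4,interpolation=cv2.INTER_CUBIC)[:600]
        b=cv2.resize(p["color"][200:350,310:490],None,fx=2.2,fy=2.2,interpolation=cv2.INTER_CUBIC); b=cv2.copyMakeBorder(b,0,600-b.shape[0],0,0,0)
        cv2.imwrite("pics/crop1.png",np.hstack([a,b])[:, :800])
E
```

```text
top shelf (array([513., 272.]), array([279.9, 162.7]), 4.2, array([35. , 39.6, 44. ]), 2839)
handle (array([ 464.1, -302.7]), array([98.2, 15.8]), 82.9, array([26.8, 31.1, 35.5]), 324)
strip (array([ 477.9, -176. ]), array([ 37.7, 153.6]), 1.9, array([ 3.5,  8.1, 12.4]), 407)
pad (array([ 454.7, -221.3]), array([340.5, 129.5]), 83.7, array([-1.5,  3.1,  7.7]), 8114)
tray (array([ 594.6, -368.1]), array([90.7, 96.4]), 1.4, array([ 0.1,  5.5, 26.5]), 1779)
nut (array([455.9, 242.2]), array([17.4, 22. ]), 86.3, array([ 4.4, 13.4, 16.6]), 47) [176.4681 299.8723]
hook_toe [(array([ 0.4541, -0.096 ,  0.006 ]), 0.91)]
hook [(array([ 0.4602, -0.2987,  0.006 ]), 0.82)]
tray [(array([ 0.6641, -0.4845,  0.006 ]), 0.97), (array([ 0.5948, -0.3647,  0.006 ]), 0.78), (array([ 0.7076, -0.3774,  0.006 ]), 0.7)]
nut [(array([0.4586, 0.2352, 0.006 ]), 0.58)]
side shelf (array([512.6, 273.4]), array([278.4, 163.3]), 3.7, array([33.8, 39.2, 41.8]), 4849)
handle (array([ 463.9, -299.3]), array([103.1,  15.4]), 83.1, array([23.9, 29.8, 32.4]), 165)
strip (array([ 472.2, -174.2]), array([161.3,  38.9]), 88.8, array([ 2.8,  7.5, 10.9]), 292)
pad (array([ 454. , -218.7]), array([343.2, 127.8]), 83.6, array([-0.2,  2.5,  5.3]), 4252)
tray (array([ 594.2, -363.4]), array([100.2,  89.1]), 90.0, array([ 1. ,  6.7, 24.9]), 953)
nut 0 0
hook_toe [(array([ 0.4639, -0.1043,  0.006 ]), 0.64)]
hook [(array([ 0.4561, -0.2987,  0.006 ]), 0.71), (array([ 0.5917, -0.3528,  0.006 ]), 0.58)]
tray [(array([ 0.6592, -0.4727,  0.006 ]), 0.64), (array([ 0.7161, -0.3679,  0.006 ]), 0.59), (array([ 0.6009, -0.3523,  0.006 ]), 0.58)]
nut []
```

View pics/crop1.png

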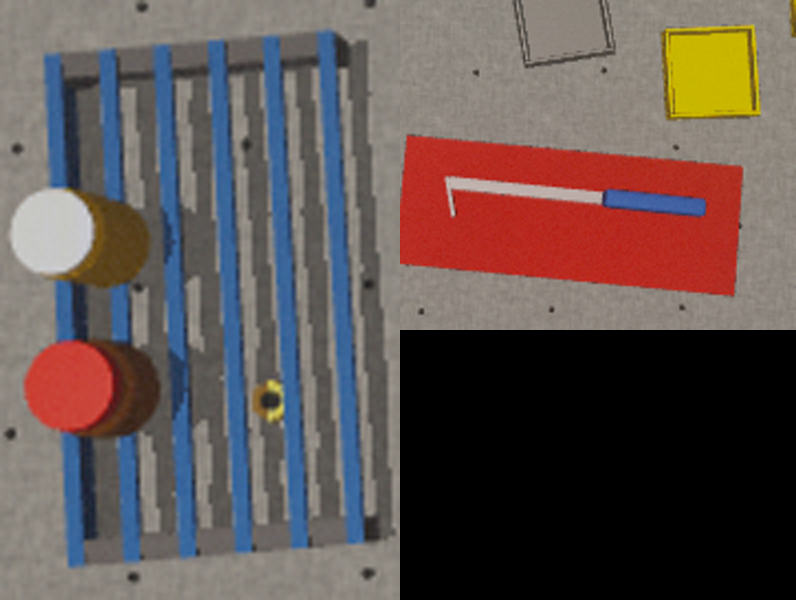

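The crop confirms the choices. The nut at (177,300) is fully visible in a slat gap, the hook is on the pad with its toe pointing to world -x, and the big yellow tray is right of the grey one. The nut can only be seen from above, so its height comes from depth (about 14 mm at the top, as expected). Now I take the hook.

```bash
cat >> h.py <<'E'
SH=np.array([.513,.2725]); SY=94.
HK0=np.array([.464,-.301]); HY=83.
GX=.025; TZ=.067   # grasp ahead of hook origin; TCP above hook underside
def rot(a): a=np.radians(a); return np.array([[np.cos(a),-np.sin(a)],[np.sin(a),np.cos(a)]])
def tcp(o,yaw,z): return list(np.array(o)+rot(yaw)@[GX,0])+[z+TZ]
def rk(x,y): return SH+rot(SY)@[x,y]
def torack(w): return rot(SY).T@(np.array(w)[:2]-SH)
E
python3 - <<'E'
from h import *
s=r.read_state(); print(s["t"],s["tcp_rot"])
for off in (0,180):
    for o,y in ((HK0,HY),(rk(-.33,0),SY),(rk(-.197,0),SY)):
        q=r.inverse_kinematics(tcp(o,y,.003),[180,0,y-off]); print(off,None if q is None else np.round(q,1))
E
```

```text
2.4 [-1.79998492e+02 -3.55521795e-04  1.63510100e+02]
0 [-33.2  15.8 118.7  -0.   45.5 -26.2]
0 [ -6.1  15.1 119.6  -0.   45.2 -10.1]
0 [  8.2  15.1 119.7  -0.   45.2   4.2]
180 None
180 None
180 None
```

```bash
python3 - <<'E'
from h import *
command_gripper(.06)
r.move_pose(tcp(HK0,HY,.10),[180,0,HY])
r.move_straight(tcp(HK0,HY,.003),velocity=.12,guard=8)
print("z",r.read_state()["eef_pos"])
command_gripper(0.0,40); s=r.read_state(); print("w",s["width"],s["gripper_force"])
r.move_straight(tcp(HK0,HY,.08),velocity=.12)
o=rk(-.335,.001)
r.move_pose(tcp(o,SY,.08),[180,0,SY]); 
r.move_straight(tcp(o,SY,.020),velocity=.15)
s=r.read_state(); print(s["t"],s["width"],np.round(s["eef_pos"],4),np.round(s["tcp_rot"],2))
np.set_printoptions(precision=4,suppress=True)
for n in("side","top"):
    p=get_image(n); cv2.imwrite(f"pics/{n}1.png",p["color"][200:,100:500] if n=="side" else p["color"][200:400,100:400])
    for l in("hook_toe","nut"):
        print(n,l,[(np.round(atz(p,d["at"],.024 if l=="hook_toe" else .0),4),np.round(torack(atz(p,d["at"],.024 if l=="hook_toe" else 0.)),4),round(d["score"],2)) for d in nets.place_of(p,l)[:2]])
print("expected toe",o+rot(SY)@[.196,.033], "z .024")
E
```

```text
z [ 0.46763944 -0.27656896  0.0706242 ]
w 0.01758677620084882 39.998386250808835
10.3583 0.01765559918922466 [ 0.5336 -0.0377  0.087 ] [-179.97   -0.     93.92]
side hook_toe [(array([0.4916, 0.1293, 0.024 ]), array([-0.1413,  0.0313]), 0.63)]
side nut []
top hook_toe [(array([0.496 , 0.1338, 0.024 ]), array([-0.1372,  0.0267]), 0.69)]
top nut [(array([0.4597, 0.2421, 0.    ]), array([-0.0267,  0.0553]), 0.56)]
expected toe [0.4888 0.1315] z .024
```

View pics/side1.png

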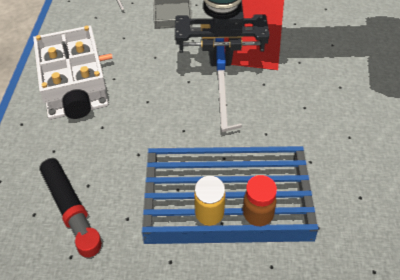

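The side view shows the hook held level in front of the rack's mouth, with its toe at crop (230,128), within about 4 mm of where I expected. Now I lower it, reach in beside the nut and look before shifting sideways.

```bash
python3 - <<'E'
from h import *
np.set_printoptions(precision=4,suppress=True)
o=rk(-.335,.001)
print("touch",r.move_straight(tcp(o,SY,.0025),velocity=.06,guard=4)); s=r.read_state(); print(s["eef_pos"])
z=max(.0025,s["eef_pos"][2]-TZ)
print(r.move_straight(tcp(rk(-.197,.001),SY,z),velocity=.1,guard=6))
print(r.move_straight(tcp(rk(-.197,.030),SY,z),velocity=.06,guard=6))
s=r.read_state(); print(s["t"],s["ft_force"],s["eef_pos"])
p=get_image("top"); c=p["color"][200:350,110:310]; cv2.imwrite("pics/in.png",cv2.resize(c,None,fx=4,fy=4,interpolation=cv2.INTER_CUBIC))
E
```

```text
touch True
[ 0.5341 -0.0367  0.0697]
True
False
12.9667 [ 0.0953 -0.4418 -2.1815] [0.4954 0.0988 0.0698]
```

View pics/in.png

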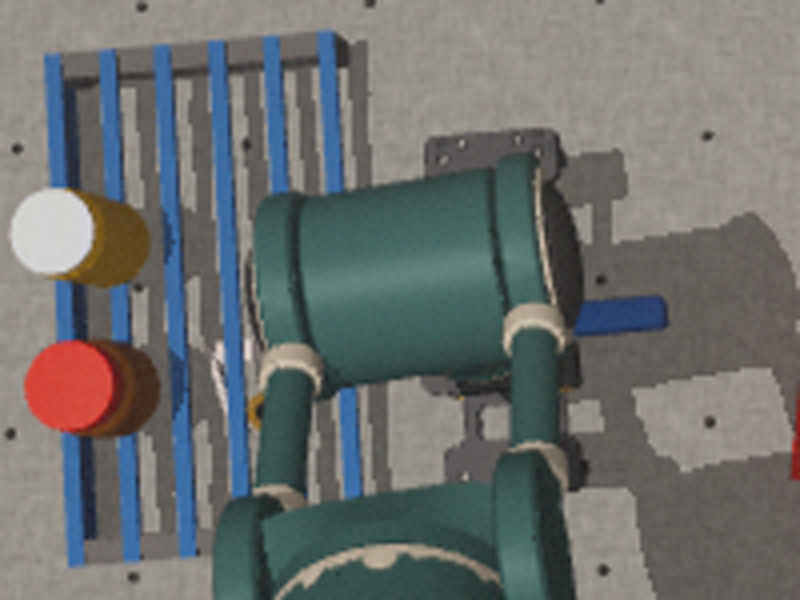

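The top view shows the toe at crop (221,345–400) behind the nut at (258,410), with the strip beside it. I shift a little closer and drag.

```bash
python3 - <<'E'
from h import *
np.set_printoptions(precision=4,suppress=True)
z=r.read_state()["eef_pos"][2]-TZ
print(r.move_straight(tcp(rk(-.197,.041),SY,z),velocity=.05,guard=6))
print(r.move_straight(tcp(rk(-.24,.041),SY,z),velocity=.05,guard=15))
print(r.move_straight(tcp(rk(-.353,.041),SY,z),velocity=.06,guard=15))
s=r.read_state(); print(s["t"],s["ft_force"],s["width"])
for n in ("side","top"):
    p=get_image(n)
    print(n,[(np.round(torack(atz(p,d["at"],0)),4),round(d["score"],2)) for d in nets.place_of(p,"nut")[:3]])
    if n=="side": cv2.imwrite("pics/out.png",cv2.resize(p["color"][200:420,200:460],None,fx=2.5,fy=2.5))
E
```

```text
False
False
False
16.425 [-0.8406  1.9527  2.3977] 0.0175680743983292
side [(array([-0.1607,  0.0583]), 0.4)]
top [(array([-0.1685,  0.0584]), 0.54)]
```

View pics/out.png

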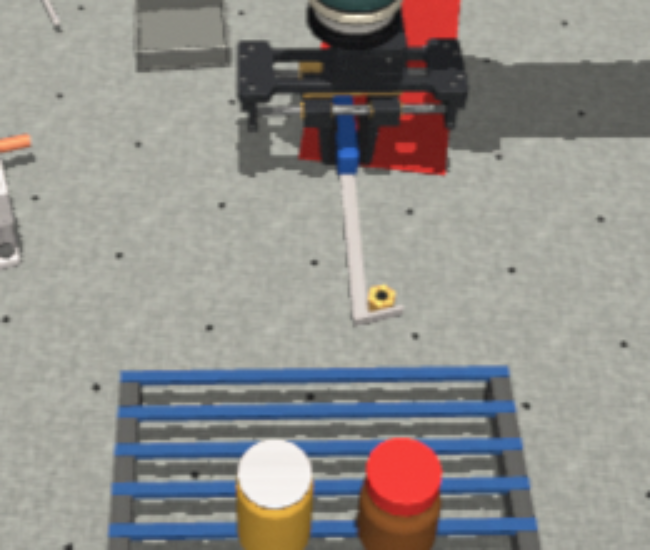

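The nut is out at crop (382,296), about 80 mm ahead of the rack. I ease the hook forward, lift it and lay it back on the pad.

```bash
python3 - <<'E'
from h import *
np.set_printoptions(precision=4,suppress=True)
z=r.read_state()["eef_pos"][2]-TZ
r.move_straight(tcp(rk(-.345,.039),SY,z),velocity=.06)
r.move_straight(tcp(rk(-.345,.039),SY,.08),velocity=.12)
r.move_pose(tcp(HK0,HY,.08),[180,0,HY])
r.move_straight(tcp(HK0,HY,.012),velocity=.15)
print(r.move_straight(tcp(HK0,HY,.003),velocity=.03,guard=4),r.read_state()["eef_pos"])
command_gripper(.05)
r.move_straight(tcp(HK0,HY,.12),velocity=.15)
s=r.read_state(); print(s["t"])
for n in ("side","top"):
    p=get_image(n); X,ok,H=cloud(p); h,sa=H[...,0],H[...,1]; x,y,zz=X[...,0],X[...,1],X[...,2]
    nu=(h>12)&(h<34)&(sa>90)&(x>.40)&(x<.60)&(y>.02)&(y<.18)&ok; print(n,"nut",rect(X[nu]))
    t=np.argwhere(nu)[:,::-1].mean(0); print(atz(p,t,.010))
    print([(atz(p,d["at"],0.)[:2],round(d["score"],2)) for d in nets.place_of(p,"nut")[:2]],[(atz(p,d["at"],.007)[:2],d["score"]) for d in nets.place_of(p,"hook_toe")[:1]])
    if n=="top":
        u,v=t.astype(int); a=cv2.resize(p["color"][v-15:v+15,u-15:u+15],(400,400),interpolation=cv2.INTER_CUBIC)
    else:
        u,v=t.astype(int); a2=cv2.resize(p["color"][v-20:v+20,u-20:u+20],(400,400),interpolation=cv2.INTER_CUBIC); b=p["color"][140:300,220:420]; b=cv2.resize(b,(400,200*400//250))
top=np.hstack([a,a2]); cv2.imwrite("pics/nut.png",top)
E
```

```text
False [ 0.4673 -0.2763  0.0703]
21.225
side nut (array([465.9,  98.1]), array([36.4, 19. ]), 78.4, array([ 1.8, 11.9, 15.9]), 105)
[0.4669 0.106  0.01  ]
[(array([0.4682, 0.1107]), 0.4)] [(array([ 0.454 , -0.1083]), 0.9)]
top nut (array([466.6, 102.1]), array([22.7, 17.8]), 89.4, array([ 8.4, 13. , 17.3]), 61)
[0.4665 0.1018 0.01  ]
[(array([0.4674, 0.0985]), 0.47)] [(array([ 0.4544, -0.1013]), 0.79)]
```

View pics/nut.png

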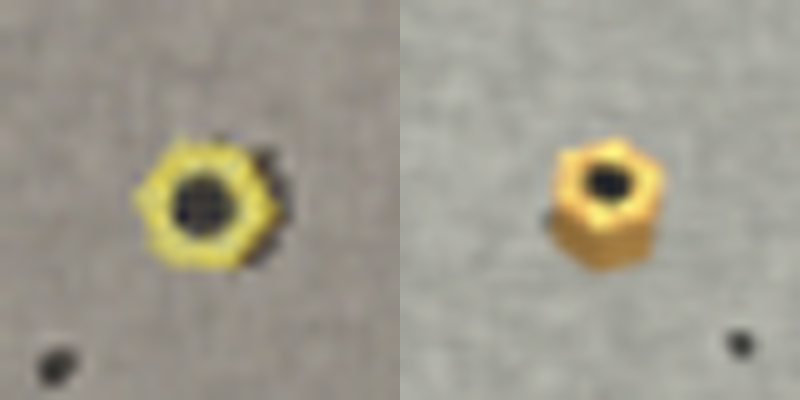

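The hook is back on the pad with its toe at (0.454,-0.10), where it started. The nut lies free at (0.4665,0.102), with flats facing roughly ±x, so I grip it along x and carry it to the tray at (0.5945,-0.366).

```bash
python3 - <<'E'
from h import *
np.set_printoptions(precision=4,suppress=True)
n=[.4667,.1025]; t=[.5945,-.366]; A=[180,0,87]
r.move_pose(n+[.15],A)
print(r.move_straight(n+[.068],velocity=.1,guard=8))
command_gripper(0.,20); s=r.read_state(); print(s["width"],s["gripper_force"],s["t"])
r.move_straight(n+[.16],velocity=.12)
print("w",r.read_state()["width"])
r.move_pose(t+[.16],A)
r.move_straight(t+[.076],velocity=.12,guard=10)
print(r.read_state()["eef_pos"],r.read_state()["width"])
command_gripper(.034)
r.move_straight(t+[.2],velocity=.15)
r.move_pose([.5,.0,.3],A)
r.pause(.3); print(r.read_state()["t"])
for k in("top","side"):
    p=get_image(k); print(k,[(atz(p,d["at"],.004)[:2],round(d["score"],2)) for d in nets.place_of(p,"nut")[:2]],[(q,(o[0] if (o:=nets.place_of(p,q)) else None)) for q in("jar","can","hook")])
    if k=="side": cv2.imwrite("pics/end.png",cv2.resize(p["color"][130:330,180:430],None,fx=3,fy=3))
E
```

```text
False
0.01976999006256795 20.000207796692848 24.475
w 0.019703026965142756
[ 0.5951 -0.3663  0.0767] 0.019920725983878698
31.1417
top [(array([ 0.6013, -0.3656]), 0.47)] [('jar', {'at': [139.7, 298.5], 'score': 0.87}), ('can', {'at': [136.3, 261.4], 'score': 0.93}), ('hook', {'at': [421.7, 295.1], 'score': 0.97})]
side [(array([ 0.5899, -0.3481]), 0.58)] [('jar', {'at': [357.6, 411.6], 'score': 0.85}), ('can', {'at': [309.5, 414.3], 'score': 0.96}), ('hook', {'at': [351.3, 194.1], 'score': 0.66})]
```

View pics/end.png

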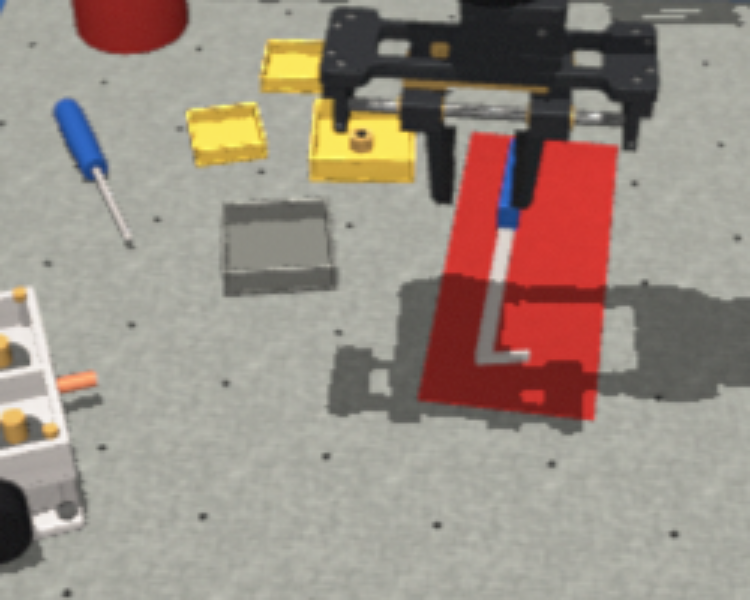

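The nut sits in the large yellow tray at crop (361,140). The hook lies flat on the pad, and the jar and can have not moved.

```bash
python3 -c "
from rig import r
print(r.job_done())"
```

```text
the job is handed in; nothing more can be done
None
```

I dragged the nut out with the hook, put it in the yellow tray, laid the hook back flat on the red pad, left the jar and can undisturbed, and handed the job in at about 31 s; the hand-in call returned no verdict.

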